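# Set the push-and-turn step selector to the red marker and switch the output on

### The job

Set the step attenuator for the test: push its black selector knob down gently to unlock it, never forcing it against its lock or its bottom stop, turn it click by click until the pointer stands at the red marker, and let it come fully up so that it locks there. Only then press the green output button fully down and let go of it. Leave everything else on the bench where it is.

Things in the scene. Friction and masses are not known exactly. Their poses are not given: they have to be found in the camera images.
- case: step attenuator: a blue case 220 x 260 x 80 mm, fixed to the table, with a flat aluminium panel as its top. Origin at the centre of its underside, z up, the panel at z = 80 mm. On the panel: the selector at (5, 45) mm, the green button at (-55, -85) mm, four fixed binding posts 20 mm tall in a row along the edge at x = 90 mm
- selector: fixed black base ring of the selector knob, 72 mm across, 3 mm high, on the case's panel; origin on the knob's vertical axis at the panel's surface, z up. The knob above it: a disc 68 mm across, its upper face 28.7 mm above the panel, with a black bar grip on it, 50 mm long (along the pointer), 16 mm wide, 34 mm tall (top 62 mm above the panel)
- press (a joint): how far the knob is pressed down, m; 0 is up. A spring (4.5 N plus 0.2 N per mm) lifts it. Up, it is locked (0.15 rad play); pressed far enough it turns; 1 mm deeper is a firm stop. The stop is hidden, new at each start, at 3 to 17 mm, and canted: it rises or falls up to 2.4 mm per click as the knob turns; follow it by feel. Over 10 N on lock or stop spoils it (4 N is ample)
- turret (a joint): turn of the knob, rad, positive anticlockwise from above, near 0 at the start. While down it clicks every pi/6 (30 degrees), needing 0.15 to 0.2 N m to leave a click and pulling itself into the next. Let go at a click (within 0.1 rad) it rises and locks; between clicks it is caught down. End stops lie just beyond 5 clicks either way
- grip (a point): point on the knob's axis at the height to grip the bar, 52 mm above the panel with the knob up (10 mm below the bar's top); goes down and turns with the knob. x along the bar towards the pointer, z up; the bar's 16 mm width lies along y
- pointer (a point): where the knob points: 52 mm from its axis along the white line, 4 mm above the panel with the knob up. A white nose on the disc's rim and the white line on the bar show it
- marker_red: red disc 13 mm across and 4 mm thick fixed on the panel, 52 mm from the knob's axis: the position wanted, exactly at a click position, 2 to 4 clicks from the start, clockwise or anticlockwise (the others are like it but of other colours: yellow, white, orange, blue; they change places). Origin at its centre, on the panel
- output (a joint): travel of the green output button, 0 up to 0.006 m fully down; a spring returns it; 5 N fully down
- output_top (a point): centre of the green button's top, 24 mm across, 22 mm above the panel when up; pressed straight down
- adapter: Leave it where it is: coaxial adapter, steel and brass, 16 mm across and 28 mm tall, standing on the dark window of the case's panel; origin at its foot
- driver: Leave it where it is: screwdriver with a red handle, 190 mm, lying on the table beside the case
- pad: Leave it where it is: steel coaxial attenuator pad, 22 mm across and 68 mm long, lying on the table beside the case
- calculator: Leave it where it is: black pocket calculator 150 x 78 x 14 mm lying on the table beside the case
- meter: Leave it where it is: yellow handheld multimeter 150 x 75 x 35 mm lying on the table behind the case

How it is judged:
By the outcome, as a careful person would: the job done as asked, in the order asked, and still so for the second after the job is handed in, with the robot touching nothing.
It also fails if it takes over 72 s, if anything falls off the work surface, if the arm or the gripper's body presses on something with over 40 N, if the wrist force passes 120 N, or if a joint passes its speed limit or range.

### The arm

A 6-joint arm with a two-finger parallel gripper is mounted at the origin on the work surface. World frame = base frame: x ahead of the robot, y to its left, z up, the work surface at z = 0. Lengths are in mm, angles in rad, forces in N, time in s.
With the tool pointing down it reaches from about 400 to 925 mm from the base axis. Payload 12.5 kg.
Tool frame: the origin (TCP) lies midway between the tips of the shut fingers; the grasp point (between the pads) lies 19 mm behind it (env.grip_depth is the distance from the TCP to the grasp point, in mm); z points along the fingers, y is the line along which they close (so a half turn about z gives the same grasp; the last joint's range is limited). The gripper opens to 95 mm and grips with 3 to 60 N. Pads are 20 mm wide; open, the fingers measure 119 mm over their backs; the gripper's body (75 mm by 180 mm) begins 59 mm behind the grasp point.
Start: joints at [1.032, 0.491, 1.559, -0, 1.092, -0.106], TCP at [262.12, 567.397, 214.661] pointing down, gripper open.
Joint ranges: [-3.1, 3.1], [-0.84, 2.19], [0.05, 2.79], [-1.13, 4.28], [0.06, 2.93], [-2.69, 2.69]. Speed limits (rad/s): [2.22, 2.22, 2.79, 3.14, 3.14, 3.14].

### API

Orientations are given as [roll, pitch, yaw] about the fixed x, y, z axes, in that order (R = Rz(yaw) Ry(pitch) Rx(roll)).
In Python, from cell import monitor, viewer, order, env gives the robot as it stands.
- The arm moves only by the tool move_arm, never from a script. Its argument "moves" is one flat list of numbers, 4 for each row, row after row: the shift along the tool's x, y, z normalised to -1 to 1, where 1 is 0.15 m, then the turn about the tool's z normalised to -1 to 1, where 1 is pi/2 rad. A call has 1 to 10 rows; each row shifts and turns the commanded pose from where the row before left it, along the tool's axes as they then stand; what a row does not reach is not made up. A row lasts 1/8 s, in which the tool goes at most 62.5 mm and 10.7 degrees, less where a joint would pass 70% of its speed; a pose out of reach is approached as far as the arm can. A call with a number of a shift or a turn outside -1 to 1 is refused whole. A call with a gripper value outside its range is refused whole. "claw" is the finger opening in mm, from 0 to 95.1, set as the call begins (left out, the last holds). The fingers move at their own pace and stop on an object; the grip force is fixed at half the most. Time passes only in rows, so rows that do not move let the fingers close. It gives the time, the measured TCP pose, the force, the opening and the grip force at its end, in the units of the state.
- monitor.state(): the state, without advancing time (a new reading comes with each control period).
- viewer.read_camera(name): name is "side" or "top" or "wrist"; returns the picture (384x512x3 uint8, red, green, blue); there is no depth.
- viewer.camera_info(name): a dict with "K" (3x3 intrinsics, pixels), "camera_from_world" (4x4, takes a point from world to camera coordinates). Camera axes: x right, y down, z forward; pixel columns grow to the right and rows downward; lengths in mm; the calibration is good to about 2 mm. A picture is of the moment at which its call begins: read the wrist's pose just before it. camera_info takes no time and is no camera call; for the wrist camera it gives the pose at the moment of the call.
- order.job_done(): hands the job in; it is judged then, once.
The state is a dict: "t": time; "joints": joint angles; "qvel": joint speeds; "tau": joint torques, N m; "eef_pos": TCP position; "tcp_rot": TCP orientation; "ft_force": force on the tool from outside, world axes, zero at the start; "moment": the same for the moment, N m; "opening": opening from 0.0 (shut) to 1.0 (fully open); "grip_force": force on a finger pad.
Only numpy, scipy, OpenCV 4.12 (cv2) and the standard library are available. Lean on these libraries where they do the work, as an engineer would, in place of code of your own. Each camera call takes 0.05 s, during which the arm holds its last target. There are 200 camera calls.

## Working session

There is one attempt and no reset: what is moved stays moved. The work goes in short steps, Python scripts to look and compute and a tool call to move; the robot and the scene stay as the last step left them, time stands still between calls to the robot, and variables do not carry over. Pictures are saved under pics/ and viewed, at most 10 in all, crops included, and the job is handed in when it is done.

Besides the shell and the picture viewer there is one more tool, called after "Emit:" as name(argument=value, ...) on one line, values as JSON. move_arm: Moves the arm, as the interface text tells. Scaled input: -1 to 1 covers 0.15 m each way for a shift and pi/2 rad each way for a turn. Its arguments: {"type":"object","properties":{"moves":{"type":"array"},"claw":{"type":"number"}},"required":["moves"]}

```bash
mkdir -p pics; ls
python3 - <<'E'
from cell import monitor, viewer, order, env
import cv2,numpy as np
s=monitor.state();print(s)
for n in ("top","side"):
    im=viewer.read_camera(n);cv2.imwrite(f"pics/{n}0.png",im[:,:,::-1])
    i=viewer.camera_info(n);print(n,np.round(i["K"],1).tolist(),np.round(i["camera_from_world"],3).tolist())
E
```

```text
pics
{'t': 0.0, 'joints': array([ 1.03242884e+00,  4.91570529e-01,  1.55943355e+00, -1.47554638e-05,
        1.09167158e+00, -1.05631871e-01]), 'qvel': array([-1.38218301e-03, -3.01205427e-04, -1.36392542e-03, -8.93308573e-04,
       -4.90880827e-04,  5.10325910e-06]), 'tau': array([ 1.27252984e-03, -6.12651443e+01, -2.58173543e+01,  6.92671048e-02,
        4.83260828e-02, -1.14104346e-04]), 'eef_pos': array([261.98020495, 567.19099445, 214.0604023 ]), 'tcp_rot': array([-3.14051431e+00, -1.01173437e-04,  2.70886379e+00]), 'ft_force': array([ 0.03922308, -0.15935678, -0.29717904]), 'moment': array([ 0.01740598,  0.00851288, -0.02897304]), 'grip_force': 0.0, 'opening': 0.9995233814930594}
top [[361.7, 0.0, 253.0], [0.0, 361.7, 188.8], [0.0, 0.0, 1.0]] [[0.026, -0.999, -0.034, 58.677], [-0.984, -0.019, -0.175, 593.252], [0.175, 0.038, -0.984, 768.204], [0.0, 0.0, 0.0, 1.0]]
side [[403.8, 0.0, 247.7], [0.0, 403.8, 190.5], [0.0, 0.0, 1.0]] [[0.98, -0.197, 0.008, -576.492], [-0.112, -0.588, -0.801, 180.426], [0.162, 0.784, -0.599, 719.63], [0.0, 0.0, 0.0, 1.0]]
```

View pics/top0.png

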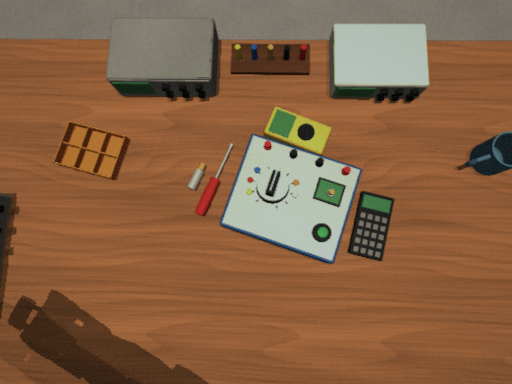

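The case is centred near (291,197), the knob at about (273,185) and the green button at about (321,232). The red marker is near (250,180). I'll enlarge this area.

Run:
```python
import cv2
a=cv2.imread("pics/top0.png")[125:270,210:370];cv2.imwrite("pics/c1.png",cv2.resize(a,None,fx=4,fy=4,interpolation=cv2.INTER_CUBIC)[:600])
```

```text
(no output)
```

View pics/c1.png

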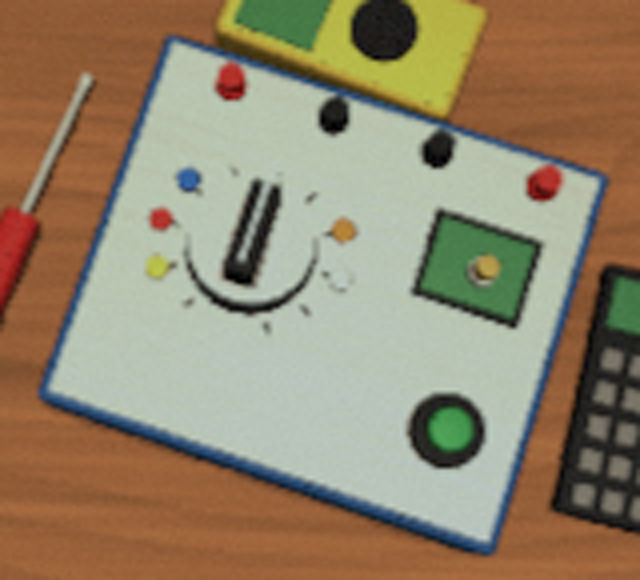

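View pics/side0.png

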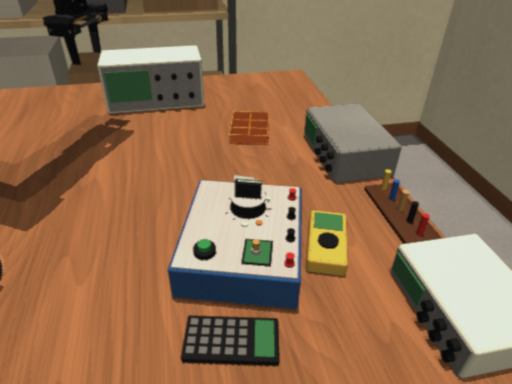

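Bar points nearly up in the image (the white line runs from (245,270) to (265,185) in the crop). Red marker is at crop (161,219), anticlockwise of it. Next I fit the case pose.

```bash
cat > h.py <<'E'
import numpy as np
from scipy.optimize import least_squares
def proj(i,P):
    P=np.atleast_2d(P);T=i["camera_from_world"];c=P@T[:3,:3].T+T[:3,3];p=c@i["K"].T;return p[:,:2]/p[:,2:]
def back(i,uv,z):
    T=i["camera_from_world"];R=T[:3,:3];C=-R.T@T[:3,3];d=R.T@np.linalg.inv(i["K"])@[uv[0],uv[1],1];return (C+d*(z-C[2])/d[2])
def c2w(p,L):
    c,s=np.cos(p[2]),np.sin(p[2]);L=np.atleast_2d(L).astype(float);return np.c_[p[0]+c*L[:,0]-s*L[:,1],p[1]+s*L[:,0]+c*L[:,1],L[:,2]]
E
python3 - <<'E'
from h import *
from cell import viewer
i=viewer.camera_info("top")
f=lambda u,v:(210+u/4-.375,125+v/4-.375)
L=[(110,130,80),(110,-130,80),(-110,-130,80),(-110,130,80),(-55,-85,102)]
uv=np.array([f(170,42),f(606,178),f(491,545),f(45,393),f(449,428)])
r=least_squares(lambda p:(proj(i,c2w(p,L))-uv).ravel(),[500,-50,-.2]);p=r.x;print(p,np.round(r.fun,1))
S=c2w(p,[(5,45,80)])[0];print("sel",S,"btn",c2w(p,[(-55,-85,102)]))
for n,u,v in (("blue",189,180),("red",161,219),("yel",157,267),("or",343,231),("wh",341,279)):
    w=back(i,f(u,v),84)-S;print(n,np.hypot(*w[:2]),np.degrees(np.arctan2(w[1],w[0])-p[2]))
for u,v in ((240,270),(268,185)):
    w=back(i,f(u,v),142)-S;print(w[:2])
a,b=back(i,f(239,268),142),back(i,f(267,184),142);d=b-a;print((a+b)/2,np.hypot(d[0],d[1]),np.degrees(np.arctan2(d[1],d[0])-p[2]),np.degrees(np.arctan2(d[1],d[0])))
E
```

```text
[ 5.73733225e+02 -1.20363043e+01 -3.05743426e-01] [-1.  -3.3  1.7 -1.7  1.4  3.2 -2.9  1.2  0.6 -0. ]
sel [592.04644175  29.3717396   80.        ] btn [[495.69874826 -76.5391756  102.        ]]
blue 50.628587163654515 59.94011785995511
red 51.292255480353504 90.34593973910069
yel 51.78374960236798 120.4985204143114
or 51.656723266376616 -60.947206616226616
wh 52.2605938264846 -90.58698456542334
[-22.17859503   5.63550937]
[21.97825563 -7.82179864]
[592.70873473  28.79731983 142.        ] 45.68589161051017 0.3785826717526765 -17.139225261221593
```

Red is +90° from the bar, so 3 clicks anticlockwise. The tool yaw needs to reach −0.306, where joint 6 leaves room for the turn. I move over there now.

Emit:
move_arm(moves=[-0.3,-0.2,0,0,-0.3,-0.2,0,0,-0.3,-0.2,0,0,-0.3,-0.2,0,0,-0.3,-0.2,0,0,-0.3,-0.2,0,0,-0.3,-0.2,0,0,-0.3,-0.2,0,0,-0.3,-0.2,0,0,-0.3,-0.2,0,0], claw=60)

```text
t: 1.35
eef_pos: [545.4, 104.6, 214.5]
tcp_rot: [-3.142, -0.0, 2.709]
ft_force: [0.2, 0.1, 0.4]
opening: 0.628
grip_force: 0.0
```

Emit:
move_arm(moves=[-0.25,-0.165,0,0,-0.25,-0.165,0,0,0,0,0,0.11,0,0,0,0.11,0,0,0,0.11,0,0,0,0.11,0,0,0,0.11,0,0,0,0.11,0,0,0,0.11,0,0,0,0.11])

```text
t: 2.6
eef_pos: [592.0, 30.0, 214.3]
tcp_rot: [-3.141, 0.0, 1.321]
ft_force: [0.7, 0.2, 0.3]
opening: 0.631
grip_force: 0.0
```

Emit:
move_arm(moves=[0,0,0,0.11,0,0,0,0.11,0,0,0,0.11,0,0,0,0.11,0,0,0,0.11,0,0,0,0.11,0,0,0,0.11,0,0,0,0.11,0,0,0,0.11,0,0,0,0.05])

```text
t: 3.85
eef_pos: [592.0, 29.9, 214.3]
tcp_rot: [3.141, 0.001, -0.311]
ft_force: [-0.1, 0.1, 0.1]
opening: 0.631
grip_force: 0.0
```

Run:
```python
from cell import monitor, viewer
from h import *
import cv2
s=monitor.state();print(s['t'],s['eef_pos'],s['tcp_rot'],s['joints'],s['ft_force'],s['moment'])
i=viewer.camera_info("wrist");im=viewer.read_camera("wrist")
cv2.imwrite("pics/w0.png",cv2.resize(im[:,:,::-1],(800,600),interpolation=cv2.INTER_CUBIC));np.savez("w0.npz",K=i["K"],T=i["camera_from_world"])
```

```text
3.85 [591.95292257  29.93762697 214.28249538] [ 3.14148228e+00  7.37841809e-04 -3.11061885e-01] [-6.09183363e-02  4.45515954e-01  1.64067180e+00  8.69712091e-05
  1.05614710e+00  1.82089700e+00] [-0.11326455  0.07564697  0.11406992] [0.01325546 0.22307326 0.07413165]
```

View pics/w0.png

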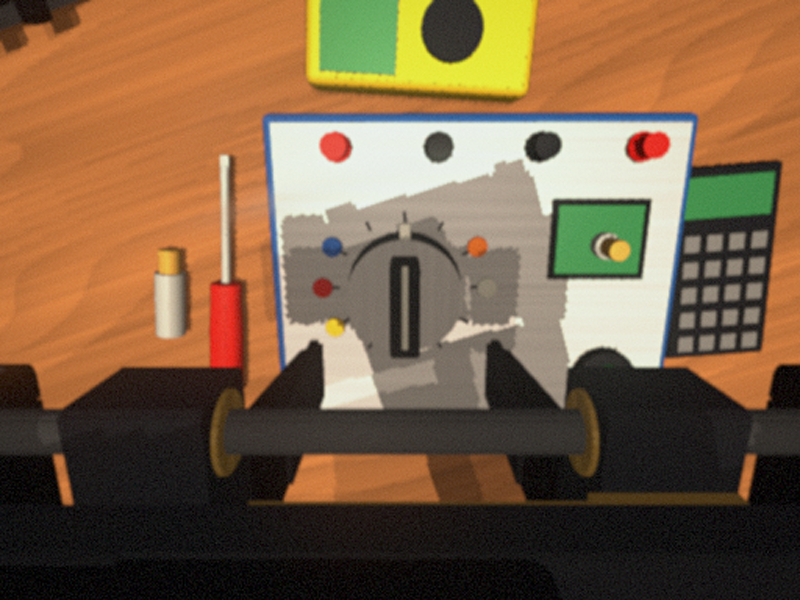

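The wrist view shows the bar from (404,257) to (405,356), the nose at (404,230), and red at (322,288), exactly on the left. The bar is aligned with the gripper. I'll check the numbers.

Run:
```python
from h import *
d=np.load("w0.npz");i={"K":d["K"],"camera_from_world":d["T"]}
g=lambda u,v:(u*.64-.18,v*.64-.18)
a,b=back(i,g(405,356),142),back(i,g(404,257),142);e=b-a;print((a+b)/2,np.hypot(e[0],e[1]),np.arctan2(e[1],e[0]))
M={n:back(i,g(*q),84) for n,q in dict(red=(322,288),wh=(486,288),blue=(332,246),yel=(335,327),ora=(477,246),).items()}
for n in M: print(n,M[n])
print((M["red"]+M["wh"])/2)
r=M["red"]-M["wh"];print(np.arctan2(r[1],r[0])-np.pi/2,np.hypot(*r[:2]))
```

```text
[595.17693904  29.14769184 142.        ] 52.830626483849095 -0.30061721465120106
red [608.08958948  79.60430705  84.        ]
wh [576.47381014 -18.89588232  84.        ]
blue [631.19415832  64.52461877  84.        ]
yel [581.3081011   80.55548976  84.        ]
ora [603.85389686 -20.66786013  84.        ]
[592.28169981  30.35421237  84.        ]
-0.3105841925206769 103.44972117286093
```

Emit:
move_arm(moves=[0,0,0.2,0,0,0,0.2,0,0.005,0,0.2,0,0,0,0.07,0,0,0,0,0,0,0,0,0])

```text
t: 4.65
eef_pos: [593.4, 29.7, 115.2]
tcp_rot: [-3.141, -0.002, -0.307]
ft_force: [0.5, -0.2, 0.6]
opening: 0.629
grip_force: 0.0
```

Emit:
move_arm(moves=[0,0,0,0,0,0,0,0,0,0,0,0,0,0,0,0,0,0,0,0,0,0,0,0], claw=10)

```text
t: 5.4
eef_pos: [592.8, 29.6, 114.2]
tcp_rot: [3.142, 0.0, -0.307]
ft_force: [-0.3, 0.2, 0.7]
opening: 0.165
grip_force: 30.0
```

```bash
cat > s.py <<'E'
from cell import monitor
import numpy as np
s=monitor.state();np.set_printoptions(precision=3,suppress=True)
print(s['t'],s['eef_pos'],s['tcp_rot'][2],s['ft_force'],s['moment'],s['opening']*95.1,s['grip_force'],s['joints'][5])
E
python3 s.py
```

```text
5.4 [592.831  29.628 114.16 ] -0.30713640263959774 [-0.264  0.249  0.732] [-0.203  0.275  0.018] 15.700594409354757 29.997421503067017 1.8166584072702525
```

Emit:
move_arm(moves=[0,0,0.004,0,0,0,0.004,0,0,0,0.004,0,0,0,0,0,0,0,0,0])

```text
t: 6.02
eef_pos: [592.9, 29.6, 112.4]
tcp_rot: [-3.142, -0.0, -0.307]
ft_force: [-2.0, -2.1, 4.0]
opening: 0.166
grip_force: 30.0
```

Emit:
move_arm(moves=[0,0,0.003,0,0,0,0.003,0,0,0,0,0,0,0,0,0])

```text
t: 6.52
eef_pos: [592.9, 29.7, 111.4]
tcp_rot: [-3.142, -0.0, -0.307]
ft_force: [-1.6, -1.6, 4.1]
opening: 0.166
grip_force: 30.0
```

Emit:
move_arm(moves=[0,0,0.003,0,0,0,0,0,0,0,0,0])

```text
t: 6.9
eef_pos: [592.9, 29.7, 111.0]
tcp_rot: [-3.142, -0.0, -0.307]
ft_force: [-0.7, -1.9, 3.7]
opening: 0.162
grip_force: 30.0
```

Emit:
move_arm(moves=[0.004,0,0,0,0,0,0,0,0,0,0,0])

```text
t: 7.28
eef_pos: [593.0, 29.6, 110.8]
tcp_rot: [3.142, 0.001, -0.307]
ft_force: [-4.8, -1.0, 3.3]
opening: 0.171
grip_force: 30.0
```

```bash
python3 s.py
```

```text
7.275 [593.     29.639 110.823] -0.3070881680262887 [-4.762 -0.972  3.309] [-0.307  1.113 -0.06 ] 16.290082847016524 29.99840497970581 1.8163835485845463
```

Emit:
move_arm(moves=[-0.004,0,0.0015,0,0,0,0,0,0,0,0,0])

```text
t: 7.65
eef_pos: [592.9, 29.7, 110.8]
tcp_rot: [-3.142, -0.0, -0.307]
ft_force: [-3.2, -1.7, 3.0]
opening: 0.169
grip_force: 30.0
```

```bash
python3 s.py
```

```text
7.65 [592.934  29.651 110.813] -0.30710792935772724 [-3.23  -1.655  3.041] [-0.499  0.893 -0.01 ] 16.05987954710994 29.998664259910583 1.8166207968746224
```

Emit:
move_arm(moves=[0,0,0.002,0,0,0,0.002,0,0,0,0,0,0,0,0,0])

```text
t: 8.15
eef_pos: [592.9, 29.7, 110.2]
tcp_rot: [-3.142, -0.0, -0.307]
ft_force: [-3.0, -3.0, 3.8]
opening: 0.168
grip_force: 30.0
```

Emit:
move_arm(moves=[0,0,0.002,0,0,0,0.002,0,0,0,0,0,0,0,0,0])

```text
t: 8.65
eef_pos: [592.9, 29.7, 109.6]
tcp_rot: [-3.141, -0.0, -0.307]
ft_force: [-2.4, -2.9, 4.7]
opening: 0.163
grip_force: 30.0
```

Emit:
move_arm(moves=[0,0,0.002,0,0,0,0.002,0,0,0,0,0,0,0,0,0])

```text
t: 9.15
eef_pos: [592.9, 29.7, 109.0]
tcp_rot: [-3.142, -0.0, -0.307]
ft_force: [-1.9, -3.1, 4.1]
opening: 0.171
grip_force: 30.0
```

Emit:
move_arm(moves=[0,0,0.002,0,0,0,0.002,0,0,0,0,0,0,0,0,0])

```text
t: 9.65
eef_pos: [592.9, 29.7, 108.4]
tcp_rot: [-3.141, -0.0, -0.307]
ft_force: [-2.1, -3.9, 4.5]
opening: 0.168
grip_force: 30.0
```

Emit:
move_arm(moves=[0,0,0.002,0,0,0,0.002,0,0,0,0,0,0,0,0,0])

```text
t: 10.15
eef_pos: [592.9, 29.7, 107.8]
tcp_rot: [-3.141, -0.0, -0.307]
ft_force: [-2.2, -3.1, 4.3]
opening: 0.167
grip_force: 30.0
```

Emit:
move_arm(moves=[0,0,0.002,0,0,0,0.002,0,0,0,0,0,0,0,0,0])

```text
t: 10.65
eef_pos: [592.9, 29.7, 107.2]
tcp_rot: [-3.141, -0.0, -0.307]
ft_force: [-1.4, -3.5, 5.0]
opening: 0.166
grip_force: 30.0
```

Emit:
move_arm(moves=[0,0,0.002,0,0,0,0.002,0,0,0,0,0,0,0,0,0])

```text
t: 11.15
eef_pos: [592.9, 29.7, 106.6]
tcp_rot: [-3.141, -0.0, -0.307]
ft_force: [-2.6, -4.0, 4.2]
opening: 0.166
grip_force: 30.0
```

Emit:
move_arm(moves=[-0.001,0.003,0.002,0,0,0,0.002,0,0,0,0,0,0,0,0,0])

```text
t: 11.65
eef_pos: [592.8, 29.6, 106.0]
tcp_rot: [-3.141, -0.0, -0.307]
ft_force: [-0.4, 1.2, 5.2]
opening: 0.167
grip_force: 30.0
```

Emit:
move_arm(moves=[0,0,0.002,0,0,0,0.002,0,0,0,0,0,0,0,0,0])

```text
t: 12.15
eef_pos: [592.7, 29.5, 105.4]
tcp_rot: [-3.141, -0.0, -0.307]
ft_force: [1.5, 3.4, 4.8]
opening: 0.167
grip_force: 30.0
```

Emit:
move_arm(moves=[0,-0.0015,0.002,0,0,0,0.002,0,0,0,0,0,0,0,0,0])

```text
t: 12.65
eef_pos: [592.7, 29.5, 104.8]
tcp_rot: [-3.141, -0.0, -0.307]
ft_force: [2.1, 3.0, 4.9]
opening: 0.163
grip_force: 30.0
```

Emit:
move_arm(moves=[0.001,-0.001,0.002,0,0,0,0.002,0,0,0,0,0,0,0,0,0])

```text
t: 13.15
eef_pos: [592.8, 29.5, 104.4]
tcp_rot: [-3.142, -0.0, -0.307]
ft_force: [1.4, 2.2, 7.7]
opening: 0.168
grip_force: 30.0
```

Contact at the stop: force is up 2.8 N, at a depth of about 9.7 mm. I back off 0.5 mm, then turn a little.

Emit:
move_arm(moves=[0,0,-0.0035,0,0,0,0,0,0,0,0,-0.02,0,0,0,-0.02,0,0,0,0,0,0,0,0])

```text
t: 13.9
eef_pos: [592.8, 29.5, 104.8]
tcp_rot: [-3.142, 0.0, -0.245]
ft_force: [1.5, 1.5, 6.3]
opening: 0.166
grip_force: 30.0
```

```bash
python3 s.py
```

```text
13.9 [592.783  29.537 104.756] -0.24470651611075822 [1.495 1.522 6.319] [ 0.473 -0.029 -0.231] 15.814662358023138 30.00157982110977 1.7539599309131706
```

Emit:
move_arm(moves=[0,0,0,-0.015,0,0,0,-0.015,0,0,0,0,0,0,0,0])

```text
t: 14.4
eef_pos: [592.8, 29.5, 104.8]
tcp_rot: [-3.141, 0.0, -0.198]
ft_force: [1.0, 2.6, 6.0]
opening: 0.166
grip_force: 30.0
```

```bash
python3 s.py
```

```text
14.4 [592.76   29.526 104.767] -0.19803196670685574 [1.02  2.578 5.984] [ 0.483 -0.034 -0.436] 15.75310743656517 30.035397112369537 1.7070888346283386
```

Emit:
move_arm(moves=[0,0,0,0.02,0,0,0,0,0,0,0,0])

```text
t: 14.78
eef_pos: [592.8, 29.5, 104.8]
tcp_rot: [-3.142, 0.0, -0.229]
ft_force: [0.6, 2.0, 6.3]
opening: 0.163
grip_force: 30.0
```

```bash
python3 s.py
```

```text
14.775 [592.763  29.532 104.76 ] -0.22919449966110816 [0.564 1.99  6.264] [ 0.421 -0.084 -0.356] 15.531156916537348 30.01089781522751 1.7383952222456323
```

Emit:
move_arm(moves=[0,0,0.002,0,0,0,0,0,0,0,0,0])

```text
t: 15.15
eef_pos: [592.8, 29.5, 104.6]
tcp_rot: [-3.141, 0.0, -0.229]
ft_force: [0.7, 3.1, 6.6]
opening: 0.168
grip_force: 30.0
```

```bash
python3 s.py
```

```text
15.15 [592.759  29.536 104.572] -0.22921654385430523 [0.657 3.062 6.613] [ 0.419  0.035 -0.27 ] 15.946517823080466 30.011646151542664 1.7383804383951766
```

Run:
```python
from cell import monitor, viewer
from h import *
import cv2
i=viewer.camera_info("wrist");im=viewer.read_camera("wrist")
cv2.imwrite("pics/w1.png",cv2.resize(im[:,:,::-1],(800,600),interpolation=cv2.INTER_CUBIC));np.savez("w1.npz",K=i["K"],T=i["camera_from_world"])
g=lambda p:(p+.18)/.64
S=np.array([592.6,29.6,0])
for a in (-.307,-.229,-.15):
  for z in (84-9.5,):
    print(a,g(proj(i,S+[52*np.cos(a),52*np.sin(a),z])),g(proj(i,S+[34*np.cos(a),34*np.sin(a),108.7-9.5])))
```

```text
-0.307 [[415.17969334 221.01239953]] [[412.53084763 276.78143925]]
-0.229 [[405.20738436 220.61607917]] [[405.3072757  276.50280141]]
-0.15 [[395.10668224 221.01494565]] [[397.99069323 276.78373005]]
```

View pics/w1.png

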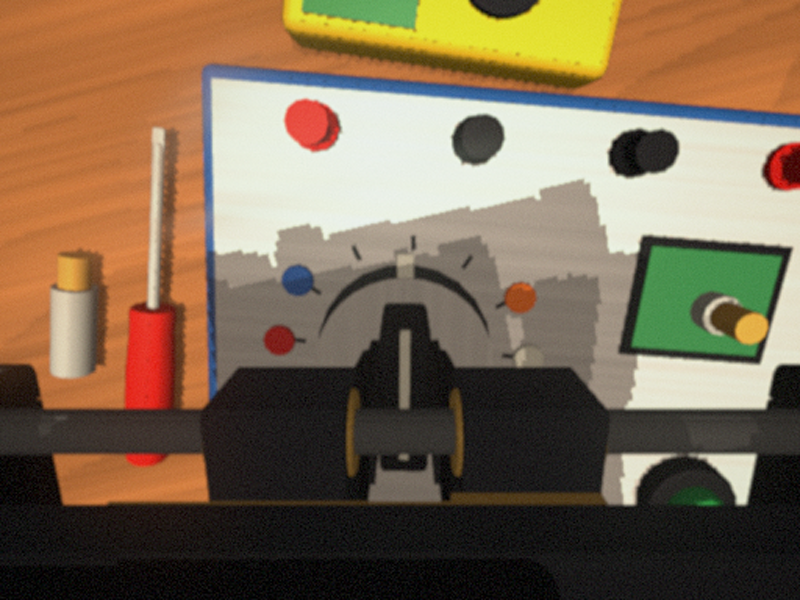

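The nose (405,263) turned with the tool and the tick at (413,242) stayed, so the knob is following the gripper. I continue slowly.

Emit:
move_arm(moves=[0,0,0,-0.02,0,0,0,-0.015,0,0,0,0,0,0,0,0])

```text
t: 15.7
eef_pos: [592.7, 29.5, 104.6]
tcp_rot: [-3.141, 0.0, -0.175]
ft_force: [0.5, 3.5, 8.5]
opening: 0.165
grip_force: 30.1
```

```bash
python3 s.py
```

```text
15.7 [592.744  29.514 104.582] -0.17463131790106723 [0.454 3.476 8.508] [ 0.406  0.084 -0.514] 15.680988539772684 30.089252293109894 1.683657733960614
```

Emit:
move_arm(moves=[0,0,-0.003,0,0,0,0,0,0,0,0,0])

```text
t: 16.08
eef_pos: [592.8, 29.5, 104.9]
tcp_rot: [-3.141, 0.0, -0.175]
ft_force: [1.2, 2.1, 5.8]
opening: 0.168
grip_force: 30.1
```

```bash
echo "print(s['tau'])">>s.py; python3 s.py
```

```text
16.075 [592.753  29.533 104.883] -0.1746468959179608 [1.166 2.135 5.845] [ 0.349 -0.05  -0.474] 15.978158728773176 30.078190863132477 1.683636883638943
[ -0.751 -57.721 -18.291  -0.756   0.162  -0.497]
```

Run:
```python
from h import *
d=np.load("w1.npz");i={"K":d["K"],"camera_from_world":d["T"]}
d0=np.load("w0.npz");i0={"K":d0["K"],"camera_from_world":d0["T"]}
g=lambda p:(p+.18)/.64
def fit(i,mk,nose,zn):
    a=np.radians([60,90,-60,-90])
    def f(p): return (g(proj(i,np.c_[p[0]+52*np.cos(a+p[2]),p[1]+52*np.sin(a+p[2]),np.full(4,83.)]))-mk).ravel()
    r=least_squares(f,[592,30,-.3]);p=r.x
    # nose, line
    n=back(i,np.array(nose)*.64-.18,zn)[:2]-p[:2]
    print(p,np.round(r.fun,1),np.hypot(*n),np.arctan2(n[1],n[0])-p[2])
    return p
fit(i0,np.array([(332,246),(322,288),(477,246),(486,288)]),(404,230),84)
p=fit(i,np.array([(298,280),(280,340),(520,297),(528,356)]),(405,263),84-9.6)
for q in ((413,242),(358,252),(467,262)):
    n=back(i,np.array(q)*.64-.18,80)[:2]-p[:2];print(np.hypot(*n),np.degrees(np.arctan2(n[1],n[0])-p[2]))
```

```text
[ 5.92354795e+02  3.01745134e+01 -3.11400808e-01] [-0.4  0.5  0.  -0.6 -0.   0.6  0.4 -0.5] 36.31999721229373 0.005001614250618236
[ 5.92601277e+02  2.98015281e+01 -3.01992414e-01] [-0.5 -0.  -0.5  0.   0.4 -1.1  0.7  1.3] 34.58212831814322 0.06935075096717044
44.21739459553524 -0.10386156018061282
44.23610877063598 29.27328987805212
43.918449053345185 -30.73781268849935
```

Emit:
move_arm(moves=[0,0,-0.0005,-0.015,0,0,0,0,0,0,0,0])

```text
t: 16.45
eef_pos: [592.8, 29.5, 104.9]
tcp_rot: [-3.141, 0.0, -0.151]
ft_force: [0.8, 2.1, 5.6]
opening: 0.167
grip_force: 30.2
```

```bash
python3 s.py
```

```text
16.45 [592.763  29.496 104.939] -0.15122119825983948 [0.808 2.05  5.602] [ 0.337 -0.011 -0.577] 15.905550482203038 30.152145624160767 1.6601700399126127
[ -0.657 -57.799 -18.311  -0.795   0.17   -0.586]
```

```bash
cat > nose.py <<'E'
from cell import viewer
import cv2,sys
im=cv2.resize(viewer.read_camera("wrist")[:,:,::-1],(800,600),interpolation=cv2.INTER_CUBIC);cv2.imwrite(sys.argv[1],im)
r=cv2.imread("pics/w1.png")
for n,(u,v,h) in dict(nose=(405,263,11),line=(404,345,12),red=(280,340,18),orange=(520,297,18),blue=(298,280,18)).items():
    T=r[v-h:v+h+1,u-h:u+h+1];S=im[v-60:v+61,u-60:u+61]
    m=cv2.matchTemplate(S,T,cv2.TM_CCOEFF_NORMED);_,q,_,l=cv2.minMaxLoc(m);print(n,u-60+l[0]+h-u,v-60+l[1]+h-v,round(q,2))
E
python3 nose.py pics/w2.png
```

```text
nose 2 0 0.97
line 0 35 0.99
red 1 -9 0.98
orange 3 8 0.84
blue 5 -8 0.98
```

Emit:
move_arm(moves=[0,0,0,0.05,0,0,0,0.05,0,0,0,0,0,0,0.003,0,0,0,0,0,0,0,0,0])

```text
t: 17.25
eef_pos: [592.8, 29.6, 104.6]
tcp_rot: [3.142, -0.0, -0.307]
ft_force: [1.1, 1.7, 6.2]
opening: 0.163
grip_force: 30.0
```

```bash
python3 s.py
```

```text
17.25 [592.77   29.56  104.578] -0.3071682207401394 [1.097 1.684 6.182] [ 0.539 -0.057 -0.044] 15.48807285614711 29.99833792448044 1.8165574802781086
[ -1.379 -57.294 -18.156  -0.531   0.15   -0.019]
```

Emit:
move_arm(moves=[0,0,0.002,0,0,0,0,0,0,0,0,0])

```text
t: 17.62
eef_pos: [592.8, 29.6, 104.4]
tcp_rot: [-3.142, -0.0, -0.307]
ft_force: [0.1, 2.3, 8.7]
opening: 0.165
grip_force: 30.0
```

```bash
python3 s.py
```

```text
17.625 [592.799  29.551 104.441] -0.3071370079367808 [0.149 2.308 8.726] [0.483 0.03  0.02 ] 15.658524784404955 29.998472929000854 1.8165386432594923
[ -1.4   -56.583 -18.059  -0.525   0.034  -0.02 ]
```

Run:
```python
from h import *
L=lambda f:(lambda d:{"K":d["K"],"camera_from_world":d["T"]})(np.load(f))
i0,i1=L("w0.npz"),L("w1.npz")
for zt in (84,95,108.7):
  n0=back(i0,np.array((404,230))*.64-.18,zt)[:2]-[592.35,30.17]
  print(zt,"r0",np.hypot(*n0),[ (dep,round(float(np.hypot(*(back(i1,np.array((405,263))*.64-.18,zt-dep)[:2]-[592.6,29.8]))),1)) for dep in (0,4.5,9.6)])
# bar far end top: w1 (405,305), w0 (404,257), length 25
for dep in (0,4.5,9.6): print(dep,np.hypot(*(back(i1,np.array((405,305))*.64-.18,142-dep)[:2]-[592.6,29.8])))
print(np.hypot(*(back(i0,np.array((404,257))*.64-.18,142)[:2]-[592.35,30.17])))
```

```text
84 r0 36.323207650032266 [(0, 36.3), (4.5, 35.5), (9.6, 34.6)]
95 r0 37.56902619969823 [(0, 38.3), (4.5, 37.5), (9.6, 36.6)]
108.7 r0 39.12063791980793 [(0, 40.8), (4.5, 40.0), (9.6, 39.0)]
0 34.80310484967325
4.5 33.58528790550422
9.6 32.20509847204578
29.41852074676828
```

Emit:
move_arm(moves=[0,0,0,-0.02,0,0,0,-0.02,0,0,0,0,0,0,0,0])

```text
t: 18.12
eef_pos: [592.8, 29.6, 104.5]
tcp_rot: [-3.141, -0.0, -0.245]
ft_force: [0.2, 2.1, 8.5]
opening: 0.167
grip_force: 30.0
```

```bash
python3 s.py
```

```text
18.125 [592.792  29.568 104.457] -0.2447074476949247 [0.231 2.054 8.529] [ 0.416  0.123 -0.266] 15.849736951360434 30.002683103084564 1.7539641452288237
[ -1.131 -56.338 -18.048  -0.62   -0.024  -0.234]
```

Emit:
move_arm(moves=[0,0,-0.002,-0.02,0,0,0,-0.02,0,0,0,-0.02,0,0,0,-0.01,0,0,0,0,0,0,0,0])

```text
t: 18.88
eef_pos: [592.7, 29.5, 104.7]
tcp_rot: [-3.141, 0.0, -0.136]
ft_force: [0.2, 1.6, 7.2]
opening: 0.166
grip_force: 30.2
```

```bash
python3 s.py
```

```text
18.875 [592.75   29.506 104.661] -0.1355981859314317 [0.178 1.585 7.174] [ 0.345  0.051 -0.68 ] 15.742167407998478 30.223358273506165 1.6445341468357448
[ -0.608 -56.758 -18.176  -0.814   0.     -0.64 ]
```

```bash
python3 nose.py pics/w3.png
```

```text
nose 2 0 0.97
line 0 35 0.99
red 1 -11 0.98
orange 4 10 0.81
blue 6 -9 0.97
```

View pics/w3.png

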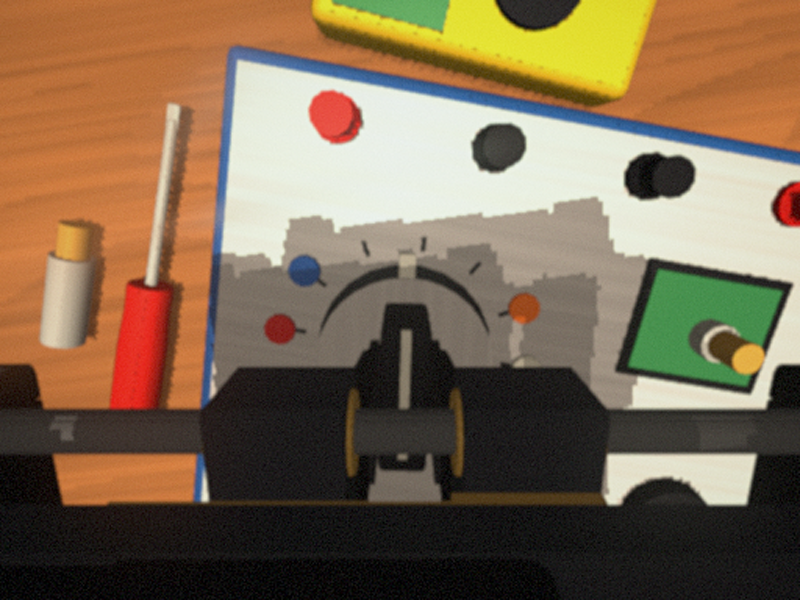

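The nose (406,263) keeps following while the tick (424,243) falls behind, so it really turns. I continue with small steps.

Emit:
move_arm(moves=[0,0,-0.0005,-0.01,0,0,0,-0.005,0,0,0,0,0,0,0,0])

```text
t: 19.42
eef_pos: [592.7, 29.5, 104.7]
tcp_rot: [-3.141, 0.0, -0.112]
ft_force: [0.8, 2.5, 7.6]
opening: 0.17
grip_force: 30.4
```

```bash
python3 s.py
```

```text
19.425 [592.725  29.525 104.703] -0.11222310225386045 [0.751 2.55  7.618] [ 0.313  0.074 -0.724] 16.131170350765085 30.36626100540161 1.6211031860463736
[ -0.524 -56.886 -18.198  -0.855   0.018  -0.719]
```

Emit:
move_arm(moves=[0,0,-0.002,0,0,0,0,-0.01,0,0,0,-0.01,0,0,0,0,0,0,0,0])

```text
t: 20.05
eef_pos: [592.8, 29.6, 105.0]
tcp_rot: [-3.141, -0.0, -0.081]
ft_force: [1.2, 3.3, 6.5]
opening: 0.164
grip_force: 30.0
```

```bash
python3 s.py
```

```text
20.05 [592.802  29.625 104.955] -0.08056216521611015 [1.237 3.313 6.52 ] [0.65  0.029 0.001] 15.559919711781044 29.998511373996735 1.58940875479644
[ -2.812 -57.145 -18.055  -1.032   0.208   0.009]
```

```bash
python3 nose.py pics/w4.png
```

```text
nose -1 1 0.97
line 0 0 0.99
red 2 -18 0.97
orange 5 16 0.73
blue 11 -15 0.96
```

Emit:
move_arm(moves=[0,0,-0.002,-0.02,0,0,0,-0.02,0,0,0,-0.02,0,0,0,0,0,0,0,0])

```text
t: 20.72
eef_pos: [592.8, 29.7, 105.2]
tcp_rot: [-3.141, 0.0, 0.015]
ft_force: [0.9, 3.7, 5.8]
opening: 0.17
grip_force: 30.0
```

```bash
python3 s.py
```

```text
20.725 [592.786  29.687 105.194] 0.015053622927732935 [0.929 3.658 5.847] [ 0.716 -0.059  0.114] 16.194966388494272 30.005759596824646 1.4943679717697047
[ -2.07  -57.617 -18.202  -0.657   0.216   0.107]
```

Emit:
move_arm(moves=[0,-0.001,-0.002,-0.02,0,0,0,-0.02,0,0,-0.001,-0.02,0,0,0,-0.02,0,0,0,-0.02,0,0,0,-0.02,0,0,0,-0.008,0,0,0,0,0,0,0,0])

```text
t: 21.85
eef_pos: [592.8, 29.8, 105.6]
tcp_rot: [-3.142, -0.0, 0.216]
ft_force: [2.0, 3.2, 5.6]
opening: 0.165
grip_force: 30.0
```

```bash
python3 s.py
```

```text
21.85 [592.795  29.768 105.636] 0.21586903148957926 [1.971 3.177 5.575] [ 0.555 -0.102 -0.022] 15.684820674823467 29.99882161617279 1.293721677911318
[ -1.702 -57.833 -18.248  -0.608   0.265   0.005]
```

Click 1 reached, with the torque back to zero. I re-probe the stop depth here.

Emit:
move_arm(moves=[0,0,0.002,0,0,0,0,0,0,0,0,0])

```text
t: 22.22
eef_pos: [592.8, 29.8, 105.4]
tcp_rot: [-3.142, -0.0, 0.216]
ft_force: [1.4, 3.1, 6.5]
opening: 0.169
grip_force: 30.0
```

```bash
python3 s.py
```

```text
22.225 [592.79   29.784 105.413] 0.21601073800076587 [1.374 3.05  6.542] [ 0.572 -0.027  0.038] 16.104054717973735 29.99924808740616 1.2936611274419694
[ -1.704 -57.204 -18.163  -0.604   0.164   0.007]
```

Emit:
move_arm(moves=[0,-0.001,-0.003,0,0,0,0,-0.02,0,0,-0.001,-0.02,0,0,0,-0.02,0,0,0,-0.02,0,0,0,0,0,0,0,0])

```text
t: 23.1
eef_pos: [592.7, 29.8, 105.9]
tcp_rot: [-3.141, 0.0, 0.342]
ft_force: [0.7, 1.8, 5.6]
opening: 0.167
grip_force: 30.1
```

```bash
python3 s.py
```

```text
23.1 [592.746  29.791 105.888] 0.34166673509374923 [0.743 1.784 5.645] [ 0.246 -0.008 -0.487] 15.8664293347026 30.067193806171417 1.1679689467639942
[ -0.268 -57.993 -18.347  -0.538   0.245  -0.486]
```

Emit:
move_arm(moves=[0,0,-0.001,-0.02,0,0,0,-0.015,0,0,-0.001,-0.015,0,0,0,-0.015,0,0,0,0,0,0,0,0])

```text
t: 23.85
eef_pos: [592.7, 29.8, 106.2]
tcp_rot: [-3.142, 0.0, 0.444]
ft_force: [-0.4, -0.3, 4.9]
opening: 0.172
grip_force: 30.6
```

```bash
python3 s.py
```

```text
23.85 [592.688  29.84  106.171] 0.4435225602954229 [-0.387 -0.308  4.948] [-0.232  0.132 -0.679] 16.3176749446797 30.55639922618866 1.0664025447097736
[  1.067 -58.267 -18.959  -0.281   0.023  -0.738]
```

```bash
python3 nose.py pics/w5.png; python3 s.py
```

```text
nose 5 0 0.84
line 3 4 0.99
red 3 -19 0.68
orange 42 -8 0.53
blue -38 1 0.65
23.9 [592.683  29.84  106.129] 0.4435742746493119 [ 0.503 -0.505  4.926] [-0.201  0.099 -0.722] 15.999446336606146 30.55754542350769 1.0663592016027568
[  1.138 -58.275 -19.     -0.257   0.003  -0.727]
```

Emit:
move_arm(moves=[0,0,0,0.015,0,0,0.002,0,0,0,0,0,0,0,0,0])

```text
t: 24.4
eef_pos: [592.7, 29.9, 105.9]
tcp_rot: [3.142, 0.0, 0.42]
ft_force: [-0.8, -1.7, 5.4]
opening: 0.168
grip_force: 30.3
```

```bash
python3 s.py
```

```text
24.4 [592.698  29.863 105.928] 0.4199015013733012 [-0.845 -1.696  5.427] [-0.34   0.274 -0.641] 15.965938023843561 30.30052900314331 1.0901177702995617
[  1.319 -57.861 -19.072  -0.101  -0.134  -0.632]
```

Emit:
move_arm(moves=[0,0,0.0005,-0.015,0,0,0,-0.005,0,0,0,-0.005,0,0,0,0,0,0,0,0])

```text
t: 25.02
eef_pos: [592.7, 29.9, 105.9]
tcp_rot: [3.141, 0.0, 0.46]
ft_force: [-0.8, -0.7, 6.4]
opening: 0.17
grip_force: 29.9
```

```bash
python3 s.py
```

```text
25.025 [592.725  29.898 105.906] 0.46047496126754406 [-0.842 -0.738  6.377] [-0.235  0.239 -0.088] 16.185738305294237 29.937045872211456 1.0499780282172093
[  0.38  -57.565 -18.978   0.2    -0.16    0.007]
```

Released again. I continue to click 2, lifting as the stop rises.

Emit:
move_arm(moves=[0,0,-0.002,-0.02,0,0,0,-0.02,0,0,-0.001,-0.02,0,0,0,-0.02,0,0,0,0,0,0,0,0])

```text
t: 25.78
eef_pos: [592.7, 30.0, 106.3]
tcp_rot: [3.141, 0.0, 0.586]
ft_force: [-0.0, 0.0, 6.0]
opening: 0.168
grip_force: 30.0
```

```bash
python3 s.py
```

```text
25.775 [592.707  29.974 106.281] 0.5863469324738255 [-0.035  0.029  5.955] [-0.112  0.166  0.132] 15.966822859913904 29.953584372997284 0.9242005415882435
[  0.062 -58.011 -19.073   0.191  -0.085   0.109]
```

Emit:
move_arm(moves=[0,0,-0.001,-0.02,0,0,0,-0.02,0,0,-0.001,-0.02,0,0,0,-0.02,0,0,0,-0.018,0,0,0,0,0,0,0,0])

```text
t: 26.65
eef_pos: [592.7, 30.0, 106.5]
tcp_rot: [-3.141, 0.0, 0.74]
ft_force: [-0.2, -0.1, 4.6]
opening: 0.164
grip_force: 29.9
```

```bash
python3 s.py
```

```text
26.65 [592.675  29.985 106.527] 0.7400418764557763 [-0.191 -0.09   4.592] [-0.058  0.165  0.07 ] 15.638058800278642 29.93878483772278 0.7700646685088688
[ -0.026 -58.121 -19.278   0.088  -0.144   0.017]
```

Emit:
move_arm(moves=[0,0,0.002,0,0,0,0,0,0,0,0,0])

```text
t: 27.02
eef_pos: [592.7, 30.0, 106.4]
tcp_rot: [3.142, 0.0, 0.74]
ft_force: [0.2, 0.0, 5.2]
opening: 0.166
grip_force: 29.9
```

```bash
python3 s.py
```

```text
27.025 [592.717  29.968 106.353] 0.7400563181956472 [0.18  0.045 5.215] [-0.086  0.255 -0.004] 15.743430205525291 29.939375817775726 0.7700611992865115
[ -0.011 -57.52  -19.191   0.092  -0.243   0.025]
```

Emit:
move_arm(moves=[0,0,-0.0015,-0.02,0,0,0,-0.02,0,0,-0.001,-0.02,0,0,0,-0.02,0,0,0,-0.02,0,0,0,-0.02,0,0,0,0,0,0,0,0])

```text
t: 28.02
eef_pos: [592.6, 30.0, 106.6]
tcp_rot: [-3.141, -0.0, 0.927]
ft_force: [-1.2, 0.6, 5.6]
opening: 0.172
grip_force: 30.3
```

```bash
python3 s.py
```

```text
28.025 [592.627  29.964 106.643] 0.9271004375488623 [-1.245  0.64   5.566] [-0.144  0.267 -0.673] 16.377582855841986 30.31529724597931 0.5825028684352083
[  0.713 -57.749 -19.349  -0.299  -0.261  -0.655]
```

Emit:
move_arm(moves=[0,0,-0.0005,-0.015,0,0,0,-0.015,0,0,0,-0.005,0,0,0,0,0,0,0,0])

```text
t: 28.65
eef_pos: [592.6, 30.0, 106.7]
tcp_rot: [-3.141, -0.0, 0.982]
ft_force: [-1.0, 0.5, 6.2]
opening: 0.172
grip_force: 29.9
```

```bash
python3 s.py
```

```text
28.65 [592.64   30.015 106.743] 0.9824188897642672 [-1.001  0.488  6.193] [0.045 0.283 0.011] 16.317731387766532 29.93742674589157 0.5272055871496502
[ -0.61  -57.746 -19.309  -0.092  -0.264   0.095]
```

Emit:
move_arm(moves=[0,0,-0.002,-0.02,0,0,0,-0.02,0,0,-0.001,-0.02,0,0,0,-0.02,0,0,0,0,0,0,0,0])

```text
t: 29.4
eef_pos: [592.6, 30.0, 107.1]
tcp_rot: [-3.141, 0.0, 1.108]
ft_force: [-2.1, 1.7, 5.5]
opening: 0.168
grip_force: 30.0
```

Emit:
move_arm(moves=[0,0,-0.001,-0.02,0,0,0,-0.02,0,0,-0.001,-0.02,0,0,0,-0.02,0,0,0,-0.02,0,0,0,0,0,0,0,0])

```text
t: 30.28
eef_pos: [592.6, 30.0, 107.4]
tcp_rot: [-3.141, -0.0, 1.265]
ft_force: [-4.0, 3.2, 4.1]
opening: 0.165
grip_force: 29.9
```

```bash
python3 s.py
```

```text
30.275 [592.61   30.007 107.401] 1.2649651939864546 [-4.006  3.199  4.134] [0.558 0.923 0.054] 15.653897038386365 29.93871957063675 0.24493078119080097
[ -1.952 -58.866 -21.676  -0.525  -1.176  -0.005]
```

Click 3 reached with zero torque. I raise the knob while holding it, then check and release.

Emit:
move_arm(moves=[0,0,-0.01,0,0,0,-0.01,0,0,0,-0.01,0,0,0,-0.01,0,0,0,-0.004,0,0,0,0,0,0,0,0,0])

```text
t: 31.15
eef_pos: [592.6, 30.0, 114.0]
tcp_rot: [-3.141, -0.0, 1.265]
ft_force: [-3.7, 2.9, 3.0]
opening: 0.169
grip_force: 29.9
```

```bash
python3 s.py
```

```text
31.15 [592.617  29.979 113.993] 1.2650801509624068 [-3.681  2.861  3.029] [0.573 0.911 0.002] 16.108367369267892 29.93775486946106 0.24477605265229513
[ -2.031 -59.403 -22.311  -0.566  -1.164   0.012]
```

Emit:
move_arm(moves=[0,0,0,0,0,0,0,0,0,0,0,0,0,0,-0.1,0,0,0,-0.2,0,0,0,-0.2,0,0,0,-0.17,0,0,0,0,0,0,0,0,0], claw=60)

```text
t: 32.28
eef_pos: [592.5, 29.9, 214.3]
tcp_rot: [-3.141, 0.0, 1.265]
ft_force: [0.2, 1.1, 0.1]
opening: 0.633
grip_force: 0.0
```

```bash
python3 s.py
python3 - <<'E'
from cell import monitor, viewer
from h import *
import cv2
i=viewer.camera_info("wrist");im=viewer.read_camera("wrist")
cv2.imwrite("pics/w6.png",cv2.resize(im[:,:,::-1],(800,600),interpolation=cv2.INTER_CUBIC));np.savez("w6.npz",K=i["K"],T=i["camera_from_world"])
E
```

```text
32.275 [592.467  29.931 214.268] 1.2652199442075465 [0.233 1.069 0.141] [-0.102  0.055  0.015] 60.16975538360391 0.0 0.24467164381907905
[  0.04  -59.117 -25.933   0.079   0.041   0.001]
```

View pics/w6.png

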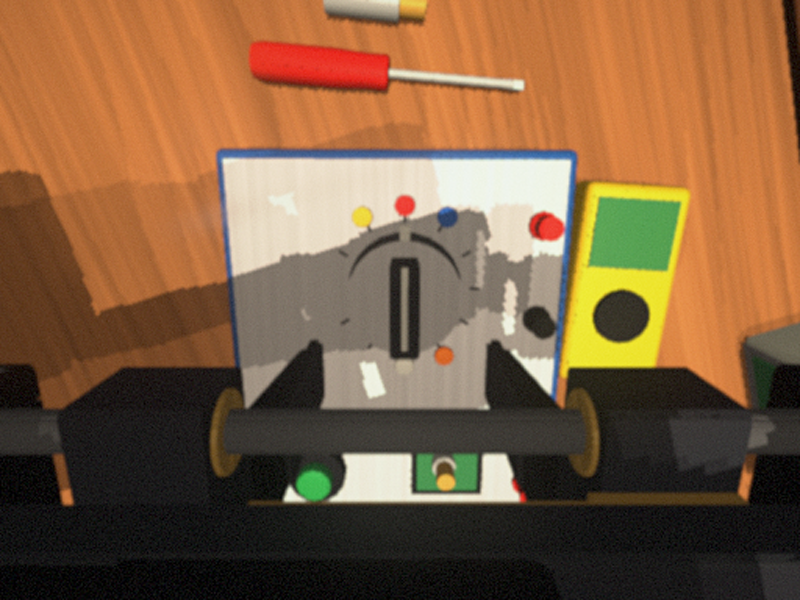

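The nose (404,230) points at red (405,205), and the bar looks the same size as before, so the knob is up. Now the button at (314,485).

Run:
```python
from h import *
d=np.load("w6.npz");i={"K":d["K"],"camera_from_world":d["T"]}
print(back(i,np.array((314,486))*.64-.18,102))
```

```text
[496.34537664 -75.79689965 102.        ]
```

Emit:
move_arm(moves=[-0.29,-0.134,0,0,-0.29,-0.134,0,0,-0.287,-0.134,0,0,0,0,0.2,0,0,0,0.2,0,0,0,0.2,0,0,0,0.07,0,0,0,0,0,0,0,0,0], claw=0)

```text
t: 33.45
eef_pos: [496.6, -76.0, 114.8]
tcp_rot: [3.14, -0.0, 1.265]
ft_force: [-0.2, 0.4, -1.3]
opening: 0.002
grip_force: 0.0
```

```bash
python3 s.py
```

```text
33.45 [496.573 -76.013 114.811] 1.2653129921059336 [-0.22   0.369 -1.295] [-0.08   0.061  0.026] 0.1636254140299398 0.0 0.021865433511365752
[ -0.046 -50.123 -17.689   0.054   0.032  -0.   ]
```

Emit:
move_arm(moves=[0,0,0.04,0,0,0,0.04,0,0,0,0.02,0,0,0,0.01,0,0,0,0,0,0,0,0,0])

```text
t: 34.2
eef_pos: [496.3, -76.0, 97.7]
tcp_rot: [3.141, -0.0, 1.265]
ft_force: [-1.1, 0.3, 3.6]
opening: 0.005
grip_force: 2.0
```

Emit:
move_arm(moves=[0,0,0.005,0,0,0,0.003,0,0,0,0,0,0,0,0,0])

```text
t: 34.7
eef_pos: [496.3, -76.0, 96.4]
tcp_rot: [3.141, -0.0, 1.265]
ft_force: [1.3, 0.4, 4.4]
opening: 0.002
grip_force: 2.4
```

Emit:
move_arm(moves=[0,0,0.004,0,0,0,0.003,0,0,0,0,0,0,0,0,0])

```text
t: 35.2
eef_pos: [496.3, -76.0, 96.1]
tcp_rot: [3.141, -0.0, 1.265]
ft_force: [-3.3, 1.4, 15.9]
opening: 0.005
grip_force: 8.0
```

The button has bottomed: 15.9 N, and motion stopped at 96.1 mm. I release it and lift away.

Emit:
move_arm(moves=[0,0,0,0,0,0,-0.02,0,0,0,-0.04,0,0,0,-0.2,0,0,0,-0.2,0,0,0,-0.2,0,0,0,-0.2,0,0,0,0,0,0,0,0,0])

```text
t: 36.33
eef_pos: [495.6, -75.8, 223.5]
tcp_rot: [-3.14, -0.0, 1.265]
ft_force: [-0.3, 0.0, -0.5]
opening: 0.007
grip_force: 0.0
```

```bash
python3 s.py
python3 - <<'E'
from cell import viewer
import cv2
a=viewer.read_camera("top")[125:270,180:380,::-1];cv2.imwrite("pics/t9.png",cv2.resize(a,None,fx=4,fy=4,interpolation=cv2.INTER_CUBIC))
E
```

```text
36.325 [495.598 -75.822 223.497] 1.265216093675663 [-0.269  0.004 -0.476] [-0.069  0.122  0.036] 0.6322265464527455 0.0 0.021869930493661104
[  0.042 -47.95  -24.642   0.071   0.07    0.   ]
```

View pics/t9.png

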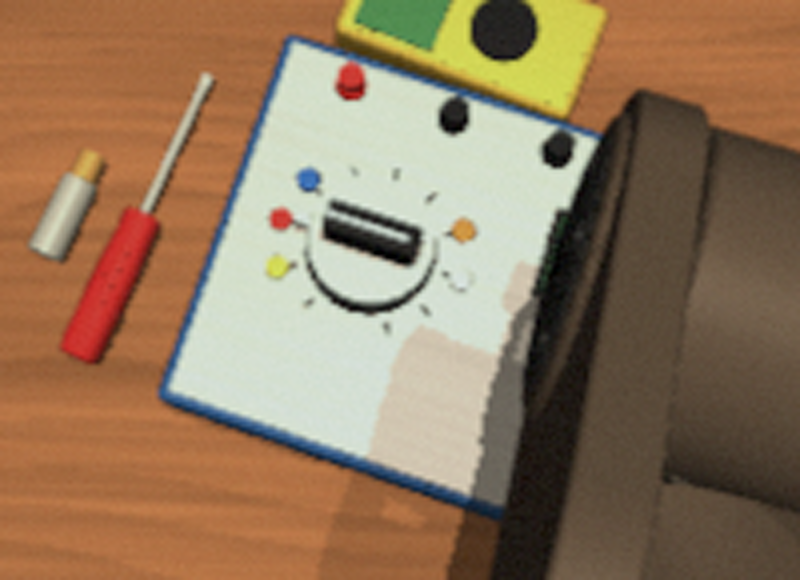

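The knob bar, about (325,215) to (420,245), points at the red marker (281,219). The button is released and the arm is clear, so I hand in.

```bash
python3 -c "
from cell import order
print(order.job_done())"
```

```text
the job is handed in; nothing more can be done
None
```

I turned the selector three clicks anticlockwise to the red marker and let it come up, then pressed the green button to its bottom stop and released it; I handed the job in at about 36 s. Turning torque reached about 0.7 N m, against the stated 0.15–0.2 N m per click, so I can't rule out that the lock was loaded past its limit.

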